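# Glass cell held in the beam of a fold-out photometer

### The arm

A 6-joint arm with a two-finger parallel gripper is mounted at the origin on a cart in front of the work surface, level with it; the furniture and walls round the work are solid. World frame = base frame: x ahead of the robot, y to its left, z up, the work surface at z = 0. Lengths are in m, angles in degrees, forces in N, time in s.
With the tool pointing down it reaches from about 0.275 to 0.75 m from the base axis. Payload 10.2 kg.
Tool frame: the origin (TCP) lies midway between the tips of the shut fingers; the grasp point (between the pads) lies 19 mm behind it (grasp_offset is the distance from the TCP to the grasp point, in m); z points along the fingers, y is the line along which they close (so a half turn about z gives the same grasp; the last joint's range is limited). The gripper opens to 85 mm and grips with 20 to 120 N. Pads are 22 mm wide; open, the fingers measure 114 mm over their backs; the gripper's body (76 mm by 85 mm) begins 54 mm behind the grasp point. The pads swing forward as they close: fully open they stand 13 mm farther back than shut.
Start: joints at [59.507, 17.928, 85.812, -0, 76.261, -12.8], TCP at [0.16, 0.5, 0.231] pointing down, gripper open.
Joint ranges: [-168.41, 168.41], [-55.51, 124.54], [10.69, 146.95], [-70.63, 250.63], [1, 178], [-165.06, 165.06]. Speed limits (degrees/s): [136.94, 136.94, 172.46, 180, 180, 180].

### API

Orientations are given as a 3x3 rotation matrix whose columns are the frame's x, y, z axes.
In Python, from station import * gives the robot as it stands. The module is installed in compiled form; this text tells all that it offers. Calls block until the motion is done:
- goto(position, orientation): joint-space move of the TCP to a pose.
- move_linear(position, attitude=None, max_speed=0.15, until_force=None): straight line of the TCP; attitude=None keeps the orientation; max_speed is the mean speed in m/s. With until_force (N) it stops when the force on the tool has changed by that much, and returns True; else False.
- move_j(angles): joint-space move.
- command_gripper(opening, squeeze=None): finger opening in m; squeeze is the grip in N (None keeps the last); returns when the fingers have stopped.
- hold(seconds).
- ik(position, orientation): joint angles nearest the present ones, or None.
- grab_frame(name): name is "scene" or "side" or "wrist"; returns (picture, depth): 384x512x3 uint8, blue, green, red; 384x512 float32, m along the optical axis (not along the pixel's ray), 0 where there is no reading.
- camera_params(name): a dict with "fx", "fy", "cx", "cy" (pixels), "R" (3x3) and "t" (3): a world point X has camera coordinates R X + t. Camera axes: x right, y down, z forward; pixel columns grow to the right and rows downward; lengths in m; the calibration is good to about 2 mm. A picture is of the moment at which its call begins: read the wrist's pose just before it. camera_params takes no time and is no camera call; for the wrist camera it gives the pose at the moment of the call.
A pose or a line that the arm cannot do raises PlanningError and nothing moves.
- job_done(): hands the job in; it is judged then, once.
Trained networks look in the newest picture that a camera, given by its name, has taken for a name from the list of things; names that differ only in an ending like _2 or _b are one class to them, and where a whole thing is asked for, a point or a joint stands for the part that bears it (a point fixed in the world has none). Each returns a list of dicts, best first, with "score" (0 to 1); they miss things now and then, are a little off and sometimes report something else, mostly with a low value. They report only what shows in the picture. A call takes as long as a camera call.
- boxes_of(thing, camera): "bbox" ([centre column, centre row, width, height] in pixels, round what is visible of it).
Readings, each from a call of its own:
- read_clock(): time.
- read_joint_positions(): joint angles.
- read_joint_vel(): joint speeds.
- read_tau(): joint torques, N m.
- read_position(): TCP position.
- read_eef_rot(): TCP orientation.
- read_ft_force(): force on the tool from outside, world axes, zero at the start.
- read_wrist_torque(): the same for the moment, N m.
- read_width(): finger opening in m.
- read_finger_force(): force on a finger pad.
Only numpy, scipy, OpenCV 4.12 (cv2) and the standard library are available. Lean on these libraries where they do the work, as an engineer would, in place of code of your own. Each camera call takes 0.05 s, during which the arm holds its last target. There are 200 camera calls.

### The job

Swing the photometer's folded lamp arm out until it clicks fully home in its end detent, so that the lamp faces the detector. Then take the longest of the three glass cells out of its rack, gripping it by its two frosted broad sides only and never touching its clear end windows with the fingers, and hold it upright and still in the light path, midway between lamp and detector, with the clear windows square to the beam and the beam passing through the lower half of the windows. Finish while holding it there, with the cell touching nothing but the fingers, the lamp arm still home, and the other cells and everything else left in place.

Things in the scene. Friction and masses are not known exactly. Their poses are not given: they have to be found in the camera images.
- lamp_arm (a joint): Photometer's lamp arm (aluminium bar on an upright hinge, carrying the dark lamp barrel), rad: 0 folded, 1.571 home at its stop, growing anticlockwise from above; starts at 0 to 0.5. It turns freely (0.4 N at the knob) to about 1.2; there a sprung ball resists (up to 4 N) until 1.42, then drives it home and keeps it there. Let go short of 1.42 it is pushed back.
- lamp_knob (a point): Centre of the knob on the lamp: upright dark steel pin, 14 mm thick, from 95 to 120 mm above the worktop (centre 107), standing on the lamp barrel. Grip or push it from above. It moves with the arm on a circle of 85 mm radius about lamp_hinge; with the arm home it lies at x 0, y -0.074 m of light_path.
- lamp_hinge (a point): A point on the upright hinge axis of the lamp arm, 52 mm above the worktop, at (0.085, -0.080) in the x, y of light_path. Fixed on the photometer.
- light_path (a point): Middle of the light path, on the beam half-way between the seated lamp's lens and the detector's window, 78 mm above the worktop, over the engraved cross on the dark strip of the base. Fixed on the photometer: its y runs along the beam from lamp to detector, x level across the beam, z up. Lens and window lie 39 mm to the -y and +y side. The swinging lamp sweeps over this space.
- photometer: Fixed photometer; origin on the worktop under light_path, same axes. White base plate 22 mm high, from -55 to 135 mm in x, 115 mm either way in y; the detector is a white block from y 43 to 103 mm, 52 mm wide in x, 101 mm high. The lamp barrel is 34 mm thick, 65 mm long, its axis 78 mm above the worktop.
- long_cell_mid (a point): Centre (half-way up) of the long glass cell, an open-topped cuvette 12.5 mm (x) x 22.5 mm (y) x 45 mm high, about 24 g. Its broad sides facing +x and -x (22.5 mm wide, 12.5 mm apart) are frosted, to be gripped; its narrow ends facing +y and -y are the clear windows. z is up. It starts in any one of the rack's three pockets.
- long_cell: The same cell; origin at the centre of its underside, axes as for long_cell_mid. In the rack the underside is 7 mm above the worktop and the top 52 mm.
- long_cell_windows: The two clear end windows of the long cell; same origin and axes as the cell.
- cell_rack: White block, 52 (x) x 144 (y) x 20 mm high, fixed, with three pockets 14.5 x 24.5 mm, 13 mm deep, in a row along y at -42, 0 and 42 mm; origin at the centre of its underside. The cells stand in the pockets with their windows facing along the row (y).
- short_cell_a: A short glass cell, 12.5 x 12.5 x 45 mm, in another pocket; leave it there. Origin at the centre of its underside.
- short_cell_b: The other short glass cell, like short_cell_a; leave it there.
- vial_free: Bystander: glass vial with a black screw cap, 28 x 56 mm, on the worktop behind the rack. Origin at its underside.
- tweezers: Bystander: steel tweezers, 126 mm long, lying on the notebook at the right.
- beaker_50: Bystander: small empty glass beaker, 43 x 56 mm, behind the rack. Origin at its underside.
- petri_b2: Bystander: flat clear dish, 76 mm, left of the rack. Origin at its underside.
- pen: Bystander: blue pen, 145 mm long, lying on the notebook at the right.

How it is judged (in metres and radians):
On the way, in this order (a step that is already met when the one before it is completed fails the run):
1. the lamp arm is home in its end detent and at rest, the long cell still in its rack (value of joint lamp_arm above 1.54 rad and velocity of joint lamp_arm below 0.05 rad/s and distance of long_cell from where it was at the start of the episode below 0.01 m), for 0.3 s.
2. the long cell is lifted clear of the rack by its frosted sides (height (world z) of long_cell above 0.035 m and contact force between the fingers and long_cell above 0.5 N and contact force between the fingers and long_cell_windows below 0.2 N), for 0.2 s.
At the end, for the whole second after the job is handed in: Lamp arm home (over 1.54 rad). Long cell held still by its frosted sides, touching nothing else, upright and square to the beam within 0.14 rad, within 4 mm of the beam sideways, 10 mm of mid-path along it, its centre 2 mm below to 19 mm above the beam. Other things not moved (value of joint lamp_arm above 1.54 rad and x of long_cell_mid in the frame of light_path between -0.004 and 0.004 m and y of long_cell_mid in the frame of light_path between -0.01 and 0.01 m and z of long_cell_mid in the frame of light_path between -0.002 and 0.019 m and angle between the y axis of long_cell_mid and the y axis of light_path, either way round below 0.14 rad and angle between long_cell's own z axis and vertical below 0.14 rad and linear speed of long_cell below 0.02 m/s and angular speed of long_cell below 0.2 rad/s and contact force between the fingers and long_cell above 0.5 N and contact force between the fingers and long_cell_windows below 0.2 N and contact force between long_cell and photometer below 0.05 N and distance of each of short_cell_a, short_cell_b from where it was at the start of the episode below 0.012 m and distance of each of vial_free, tweezers, beaker_50, petri_b2, pen from where it was at the start of the episode below 0.03 m); the arm keeps its last pose, push and grip.
It fails at once if the fingers touch the long cell's clear windows (contact force between the fingers and long_cell_windows above 0.5 N).
It fails at once if a short cell is taken out of its pocket or knocked over (distance of any of short_cell_a, short_cell_b from where it was at the start of the episode above 0.02 m).
It fails at once if a bystander is pushed away (distance of any of vial_free, tweezers, beaker_50, petri_b2, pen from where it was at the start of the episode above 0.03 m).
It also fails if it takes over 58 s, if anything falls off the work surface, if the arm or the gripper's body presses on something with over 40 N, if the wrist force passes 120 N, or if a joint passes its speed limit or range.

## Working session

There is one attempt and no reset: what is moved stays moved. The work goes in short steps, each a Python script; the robot and the scene stay as the last script left them, time stands still between calls to the robot, and variables do not carry over. Pictures are saved under pics/ and viewed, at most 10 in all, crops included, and the job is handed in when it is done.

```bash
mkdir -p pics; cat > h.py <<'E'
from station import *
import numpy as np, cv2
def world(cam,u,v,d,P=None):
    P=P or camera_params(cam)
    c=np.array([(u-P["cx"])/P["fx"]*d,(v-P["cy"])/P["fy"]*d,d])
    return np.array(P["R"]).T@(c-np.array(P["t"]))
def cloud(cam,D,P=None):
    P=P or camera_params(cam)
    v,u=np.mgrid[:D.shape[0],:D.shape[1]]
    c=np.stack([(u-P["cx"])/P["fx"]*D,(v-P["cy"])/P["fy"]*D,D],-1)
    return (c-np.array(P["t"]))@np.array(P["R"])
def down(yaw): # tool z down, tool y along yaw(deg) in world
    a=np.radians(yaw); y=np.array([np.cos(a),np.sin(a),0]); z=np.array([0,0,-1.])
    return np.stack([np.cross(y,z),y,z],1)
E
python3 - <<'E'
from h import *
ims=[]
for c in ("scene","side"):
    I,D=grab_frame(c); np.savez(f"{c}.npz",I=I,D=D); cv2.imwrite(f"pics/{c}0.png",I)
    P=camera_params(c); print(c,np.round(-np.array(P["R"]).T@P["t"],3),np.round(np.array(P["R"])[2],2),P["fx"])
    for t in ("photometer","lamp_knob","long_cell","short_cell_a","cell_rack","light_path","vial_free","beaker_50"):
        for b in boxes_of(t,c)[:3]: 
            u,v,w,h=b["bbox"]; d=D[int(v),int(u)]
            print(t,round(b["score"],2),np.round(b["bbox"]),np.round(world(c,u,v,d),3))
print(read_eef_rot().round(2),read_clock())
E
```

```text
scene [ 0.135 -0.787  0.723] [ 0.35  0.73 -0.59] 356.71057176937205
photometer 0.71 [339. 333.  48.  41.] [ 0.481 -0.457  0.019]
photometer 0.67 [265. 214.  83.  68.] [ 0.522 -0.024  0.022]
photometer 0.42 [225. 148.  19.  11.] [0.578 0.456 0.003]
lamp_knob 0.9 [279. 210.  38.  46.] [ 0.548 -0.063  0.056]
cell_rack 0.59 [204. 169.  15.  25.] [0.433 0.282 0.039]
light_path 0.74 [265. 212.  81.  76.] [ 0.525 -0.02   0.025]
side [0.589 1.389 1.188] [-0.03 -0.79 -0.61] 443.4148754384003
photometer 0.81 [267. 211.  47.  45.] [ 0.519 -0.005  0.023]
photometer 0.48 [247. 252.   8.  15.] [0.6   0.243 0.04 ]
lamp_knob 0.56 [263. 194.  18.  23.] [ 0.535 -0.077  0.058]
cell_rack 0.93 [292. 275.  21.  34.] [0.442 0.336 0.019]
light_path 0.97 [266. 212.  51.  46.] [ 0.521 -0.005  0.022]
vial_free 0.53 [247. 251.   6.  14.] [0.6   0.235 0.037]
beaker_50 0.75 [241. 282.  15.  23.] [0.62  0.395 0.053]
[[-0.95  0.3  -0.  ]
 [ 0.3   0.95 -0.  ]
 [ 0.   -0.   -1.  ]] 0.9
```

```bash
python3 - <<'E'
import cv2,numpy as np
a=cv2.imread("pics/scene0.png")[130:270,170:320];b=cv2.imread("pics/side0.png")[170:310,210:340]
a=cv2.resize(a,None,fx=2.6,fy=2.6*1.0,interpolation=2);b=cv2.resize(b,(380,a.shape[0]),interpolation=2)
cv2.imwrite("pics/c0.png",np.hstack([a,b]))
E
```

```text
(no output)
```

View pics/c0.png

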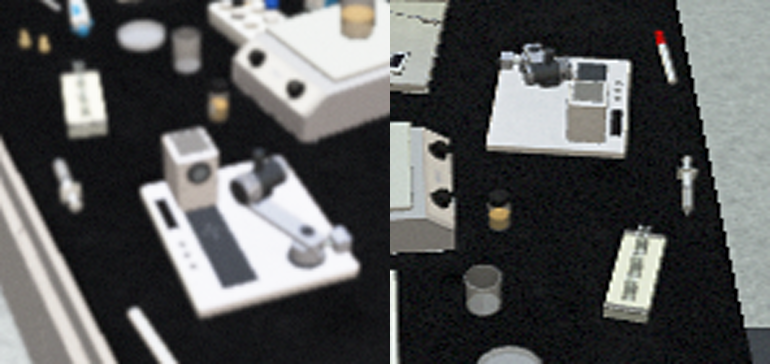

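The picture shows the photometer with its detector on the +y side, the strip at about (220,245) in the left panel, the hinge at (305,250) and the lamp folded at (258,185). The rack stands at (85,100). Next I look at both from above with the wrist camera.

```bash
python3 - <<'E'
from h import *
for n,p in (("rack",[0.40,0.32,0.25]),("photo",[0.47,-0.03,0.36])):
    goto(p,down(90)); hold(0.2)
    P=camera_params("wrist"); I,D=grab_frame("wrist"); cv2.imwrite(f"pics/w_{n}.png",I); np.savez(f"w_{n}.npz",I=I,D=D,R=P["R"],t=P["t"],k=[P["fx"],P["fy"],P["cx"],P["cy"]])
    print(n,read_clock(),np.round(-np.array(P["R"]).T@P["t"],3),np.round(P["R"],2).tolist())
    for t in ("long_cell","long_cell_windows","short_cell_a","cell_rack","lamp_knob","lamp_hinge","photometer"):
        for b in boxes_of(t,"wrist")[:3]:
            u,v,w,h=b["bbox"]; d=D[min(383,int(v)),min(511,int(u))]
            print(t,round(b["score"],2),np.round(b["bbox"]),np.round(world("wrist",u,v,d,P),3))
a=[cv2.resize(cv2.imread(f"pics/w_{n}.png"),(400,300)) for n in("rack","photo")]
cv2.imwrite("pics/w0.png",np.hstack(a))
E
```

```text
rack 2.3 [0.32  0.321 0.392] [[-0.0, 1.0, -0.0], [0.95, 0.0, 0.31], [0.31, -0.0, -0.95]]
long_cell 0.52 [234. 189.  15.  14.] [0.425 0.294 0.05 ]
short_cell_a 0.69 [260. 197.  10.  17.] [0.435 0.329 0.05 ]
short_cell_a 0.56 [293. 203.  14.  16.] [0.443 0.373 0.052]
cell_rack 0.85 [263. 191. 100.  57.] [0.434 0.333 0.028]
lamp_knob 0.72 [ 14. 273.  27.  53.] [ 0.537 -0.011  0.078]
lamp_hinge 0.76 [ 57. 237. 114. 123.] [0.472 0.079 0.098]
photometer 0.73 [ 56. 239. 111. 127.] [0.474 0.077 0.099]
photo 4.2917 [ 0.391 -0.029  0.502] [[-0.0, 1.0, -0.0], [0.95, 0.0, 0.31], [0.31, -0.0, -0.95]]
long_cell 0.46 [441. 131.  27.  14.] [0.428 0.28  0.05 ]
long_cell_windows 0.61 [444. 132.  23.   8.] [0.432 0.301 0.029]
short_cell_a 0.6 [487. 146.  25.  10.] [0.453 0.366 0.045]
short_cell_a 0.33 [385. 224.  19.  24.] [0.598 0.216 0.045]
short_cell_a 0.21 [503. 216.  18.  35.] [0.596 0.465 0.013]
cell_rack 0.57 [456. 137.  92.  51.] [0.44  0.327 0.022]
lamp_knob 0.74 [234. 198.  72.  42.] [ 0.542 -0.066  0.059]
lamp_hinge 0.65 [259. 175. 131. 111.] [ 0.51  -0.02   0.021]
```

View pics/w0.png

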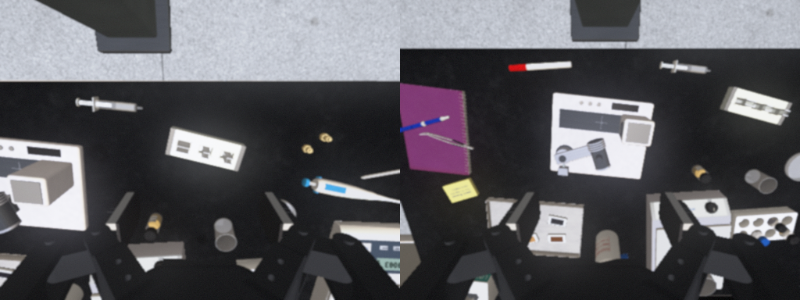

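The rack (left panel) has three cells, and the long one appears to be at (183,147). The base (right panel) shows its cross at about (601,121), the lamp at (598,152) and the hinge at (563,158). Now I fit the poses from the depth images.

```bash
cat > fit.py <<'E'
from h import *
def load(n):
    z=np.load(f"w_{n}.npz"); P=dict(zip(("fx","fy","cx","cy"),z["k"]),R=z["R"],t=z["t"]); return z["I"],cloud("wrist",z["D"],P),z["D"]
def rect(I,C,D,lo,hi,zr):
    m=(D>0)&(C[...,2]>zr[0])&(C[...,2]<zr[1])&np.all((C[...,:2]>lo)&(C[...,:2]<hi),-1)
    p=C[m]; r=cv2.minAreaRect((p[:,:2]*1000).astype(np.float32)); return r,p
E
python3 - <<'E'
from fit import *
I,C,D=load("photo")
r,p=rect(I,C,D,[.39,-.18],[.66,.16],(.016,.030)); print("base",r,np.median(p[:,2]),len(p))
r,p=rect(I,C,D,[.39,-.18],[.66,.16],(.094,.115)); 
print("high",r,len(p))
r,p=rect(I,C,D,[.39,-.18],[.66,.16],(.095,.108)); print(len(p))
for lo,hi in((.09,.105),(.105,.125)):
    m=(p[:,2]>lo)
r,q=rect(I,C,D,[.49,-.18],[.66,.02],(.1,.125)); print("knob",q.mean(0) if len(q) else 0,len(q))
r,q=rect(I,C,D,[.39,0.01],[.56,.12],(.096,.106)); print("det",r)
I,C,D=load("rack")
r,p=rect(I,C,D,[.38,.23],[.50,.43],(.016,.024)); print("rack",r,np.median(p[:,2]),len(p))
r,q=rect(I,C,D,[.38,.23],[.50,.43],(.035,.06)); print(len(q))
lab=cv2.kmeans(q.astype(np.float32),3,None,(3,50,.0001),5,0)[1].ravel()
for i in range(3): print("cell",cv2.minAreaRect((q[lab==i][:,:2]*1000).astype(np.float32)),q[lab==i].mean(0),(lab==i).sum(),q[lab==i][:,2].max())
E
```

```text
base ((515.4348754882812, -29.513038635253906), (229.86431884765625, 189.58709716796875), 84.0129623413086) 0.02147122541819373 8947
high ((500.25390625, 18.23230743408203), (71.40711975097656, 141.5288848876953), 30.979703903198242) 1393
1287
knob [ 0.53132067 -0.02949408  0.11518394] 91
det ((483.27923583984375, 46.891197204589844), (59.16621017456055, 50.719974517822266), 85.32925415039062)
rack ((438.798095703125, 332.0990295410156), (144.12220764160156, 52.26495361328125), 75.87974548339844) 0.019358469692460707 2646
402
cell ((438.6556701660156, 331.93072509765625), (12.396437644958496, 12.724424362182617), 74.29600524902344) [0.43788804 0.33206409 0.0464467 ] 108 0.05237216508319128
cell ((448.7173767089844, 372.557861328125), (12.80154037475586, 12.606837272644043), 72.88915252685547) [0.44817751 0.37249433 0.04598333] 121 0.052355964633897266
cell ((428.2439880371094, 291.4841613769531), (22.20326805114746, 12.893037796020508), 76.32408905029297) [0.42770847 0.29142432 0.04636079] 173 0.05333091226190198
```

```bash
cat >> h.py <<'E'
A=np.radians(-6.0); FX=np.array([np.cos(A),np.sin(A),0]); FY=np.array([-np.sin(A),np.cos(A),0])
LP=np.array([0.4756,-0.0253,0.078])
H=LP+.085*FX-.080*FY
E
python3 - <<'E'
from h import *
home=np.arctan2(.006,-.085)+A
def pose(q,z):
    a=home-1.571+q; return [H[0]+.0852*np.cos(a),H[1]+.0852*np.sin(a),z],down(np.degrees(a)-90)
q0=np.arctan2(-.0295-H[1],.5313-H[0])-home+1.571; print("q0",q0)
command_gripper(.034,30)
p,R=pose(q0,.16); goto(p,R)
p,R=pose(q0,.099); print("hit",move_linear(p,R,.08,until_force=5))
n=10
for q in np.linspace(q0,1.571,n+1)[1:]:
    p,R=pose(q,.099); move_linear(p,R,.06)
hold(.6); print(read_ft_force().round(2),read_position().round(4),read_clock())
move_linear([p[0],p[1],.2],None,.12)
goto([.44,-.03,.34],down(90)); hold(.2)
P=camera_params("wrist"); I,D=grab_frame("wrist"); cv2.imwrite("pics/w_home.png",I[80:300,100:420])
C=cloud("wrist",D,P); m=(D>0)&(C[...,2]>.106)&(C[...,2]<.125)&(np.hypot(C[...,0]-H[0],C[...,1]-H[1])<.12)
k=np.median(C[m],0); k=C[m].mean(0); print("knob",k,m.sum(),"q",np.arctan2(k[1]-H[1],k[0]-H[0])%(2*np.pi)-home%(2*np.pi)+1.571,"expected",LP-.074*FY,read_clock())
E
```

```text
q0 0.4137760300578466
hit False
[-0.23  0.25 -0.5 ] [ 0.4679 -0.0989  0.099 ] 11.1167
knob [ 0.46639047 -0.09747793  0.11707978] 93 q 1.5579065913190202 expected [ 0.46786489 -0.09889462  0.078     ] 13.0333
```

View pics/w_home.png

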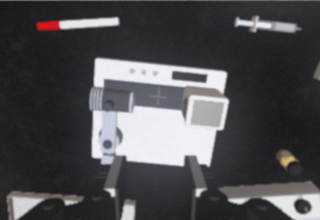

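The lamp is home at crop (110,98), facing the detector at (205,108), and the cross is at (158,97). I check the cross position, then take a closer look at the cell.

```bash
cat > cell.py <<'E'
from h import *
def look():
    P=camera_params("wrist"); I,D=grab_frame("wrist"); C=cloud("wrist",D,P)
    return P,I,D,C
E
python3 - <<'E'
from cell import *
P,I,D,C=look()
m=(D>0)&(C[...,2]>.016)&(C[...,2]<.03)&(abs(C[...,0]-.515)<.13)&(abs(C[...,1]+.03)<.15)
print("base",cv2.minAreaRect((C[m][:,:2]*1000).astype(np.float32)))
d=D[177,258]; print("cross",world("wrist",258,177,d,P),"exp",LP)
goto([.40,.2915,.19],down(75.9)); hold(.2)
P,I,D,C=look(); cv2.imwrite("pics/w_cell.png",I)
m=(D>0)&(abs(C[...,0]-.4388)<.06)&(abs(C[...,1]-.332)<.1)
k=m&(C[...,2]>.016)&(C[...,2]<.024); print("rack",cv2.minAreaRect((C[k][:,:2]*1000).astype(np.float32)),np.median(C[k][:,2]))
k=m&(C[...,2]>.035)&(np.hypot(C[...,0]-.4284,C[...,1]-.2914)<.02); print("cell",cv2.minAreaRect((C[k][:,:2]*1000).astype(np.float32)),C[k][:,2].max(),k.sum())
k=k&(C[...,2]>.048); print("celltop",cv2.minAreaRect((C[k][:,:2]*1000).astype(np.float32)),read_clock())
for y in (-14.1,165.9):
    print(y,ik([.4284,.2914,.026],down(y)))
E
```

```text
base ((515.1426391601562, -29.331398010253906), (229.94662475585938, 189.2130889892578), 83.92570495605469)
cross [ 0.47791953 -0.02416242  0.02093815] exp [ 0.4756 -0.0253  0.078 ]
rack ((438.3536682128906, 332.11126708984375), (144.1796417236328, 52.47075653076172), 76.17854309082031) 0.019285644890411346
cell ((423.23797607421875, 293.6269226074219), (23.35479164123535, 22.879230499267578), 75.41736602783203) 0.2287102039759709 307
celltop ((423.2571716308594, 293.70062255859375), (23.202486038208008, 22.879230499267578), 75.41736602783203) 14.675
-14.1 [ 2.12521150e+01  3.20018315e+01  9.94139634e+01 -2.54444375e-14
  4.85842051e+01  3.53521150e+01]
165.9 [ 2.12521150e+01  3.20018315e+01  9.94139634e+01 -2.54444375e-14
  4.85842051e+01 -1.44647885e+02]
```

```bash
python3 - <<'E'
from h import *
R=down(-14.0); p=[.4284,.2913]
command_gripper(.045,20)
goto([*p,.14],R); print("hit",move_linear([*p,.026],R,.08,until_force=4), read_position().round(4))
f0=read_ft_force(); command_gripper(0,25); hold(.2)
print("w",read_width(),read_finger_force(),(read_ft_force()-f0).round(2),read_clock())
print(move_linear([*p,.034],R,.03,until_force=8),(read_ft_force()-f0).round(2))
move_linear([*p,.20],R,.08); hold(.3)
print("w",read_width(),read_finger_force(),(read_ft_force()-f0).round(2),read_clock())
I,D=grab_frame("wrist"); cv2.imwrite("pics/held.png",I)
E
```

```text
hit False [0.4287 0.2914 0.0264]
w 0.012061498213172794 29.045518040657043 [-2.1   0.62  1.22] 18.4833
False [-2.6  -0.01  1.81]
w 0.012049518316929088 28.755888640880585 [ 0.48 -0.56 -0.31] 21.425
```

View pics/held.png

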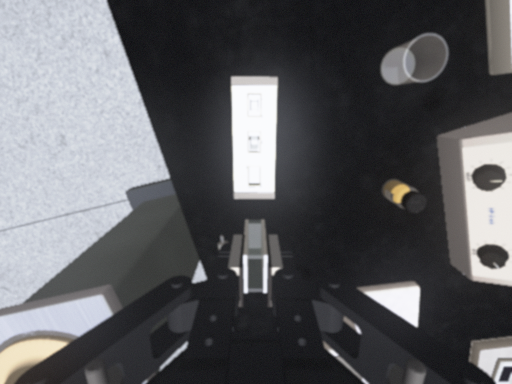

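The cell is held between the pads at about (255,255), the other two cells are still in their pockets, and the third pocket at (254,176) is empty. Now I carry it to the light path.

```bash
python3 - <<'E'
from h import *
R=down(-6.0); p=[.4755,-.0252]
goto([*p,.21],R); f0=read_ft_force()
print("hit",move_linear([*p,.083],R,.06,until_force=4)); hold(.8)
print(read_position().round(4),read_eef_rot().round(3)[:,1],read_width(),read_finger_force(),(read_ft_force()-f0).round(2),read_clock())
I,D=grab_frame("wrist"); S,Ds=grab_frame("scene"); Z,Dz=grab_frame("side")
cv2.imwrite("pics/fin.png",np.hstack([cv2.resize(S[130:270,190:330],(390,390),interpolation=2),cv2.resize(I[130:300,170:340],(390,390),interpolation=2)]))
C=cloud("scene",Ds); m=(Ds>0)&(abs((C-LP)@FX)<.06)&(abs((C-LP)@FY)<.035)&(C[...,2]>.045)&(C[...,2]<.085)
q=(C[m]-LP); print(m.sum(),np.c_[(q@FX).round(3),(q@FY).round(3),q[:,2].round(3)][:40:2].tolist())
P=camera_params("wrist");C=cloud("wrist",D,P); m=(D>0)&(abs((C-LP)@FX)<.05)&(abs((C-LP)@FY)<.03)&(C[...,2]>.095)&(C[...,2]<.118)
q=(C[m]-LP);print(m.sum(),[np.percentile(q@a,[2,50,98]).round(4).tolist() for a in (FX,FY)],np.percentile(q[:,2],[2,50,98]))
C2=C; m=(D>0)&(C[...,2]>.106)&(C[...,2]<.125)&(np.hypot(C[...,0]-LP[0]+.074*FY[0],C[...,1]-LP[1]+.074*FY[1])<.02)
print("knob",((C[m]-LP).mean(0)@np.c_[FX,FY]).round(4) if m.any() else None)
E
```

```text
hit False
[ 0.4755 -0.0252  0.083 ] [ 0.995 -0.105 -0.   ] 0.012156416800579831 28.736789524555206 [-0.41 -0.22 -0.27] 25.7583
24 [[-0.0, -0.009, 0.006], [-0.005, 0.004, -0.006], [-0.004, -0.011, 0.005], [0.001, -0.014, 0.005], [-0.005, 0.006, -0.011], [-0.005, -0.012, 0.002], [0.001, -0.014, 0.002], [-0.005, -0.005, -0.007], [-0.0, -0.008, -0.006], [0.004, -0.013, -0.003], [-0.004, -0.011, -0.007], [0.002, -0.011, -0.009]]
2089 [[-0.0176, 0.0011, 0.0193], [-0.0095, 0.0085, 0.0124]] [0.01740927 0.02876021 0.03907724]
knob None
```

View pics/fin.png

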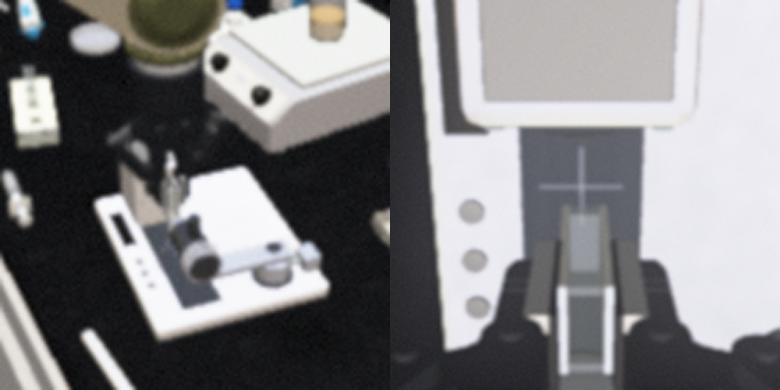

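```bash
python3 - <<'E'
from h import *
I,D=grab_frame("wrist"); P=camera_params("wrist")
u,v=170+191*170/390,130+187*170/390
c=world("wrist",u,v,D[int(round(v)),int(round(u))],P)-LP
print("cross rel",c@FX,c@FY,c[2]+.078)
# cell top inner centre
u,v=170+195*170/390,130+340*170/390; d=(P["R"]@np.array([*(LP[:2]),.109])+P["t"]); print("expected cell-top px",P["fx"]*d[0]/d[2]+P["cx"],"seen",u)
E
```

```text
cross rel -0.00022958253302116902 5.1828027697977076e-05 0.020678407254983683
expected cell-top px 252.80001083284372 seen 255.0
```

The lamp is home, facing the detector, and the cell stands between the fingers over the cross (right panel, 581,187). The measured cross agrees with the target within 0.3 mm, so I hand in.

```bash
python3 -c "
from station import *
print(job_done())"
```

```text
the job is handed in; nothing more can be done
None
```

I handed the job in with the lamp arm home and the long cell held upright and still in the light path, square to the beam and midway between lamp and detector; the verdict was not reported.

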